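# Hold a coating-thickness gauge square on the ringed spot of a lacquered circuit board

## Robot

A 7-joint arm with a two-finger parallel gripper is mounted at the origin on the work surface. World frame = base frame: x ahead of the robot, y to its left, z up, the work surface at z = 0. Lengths are in m, angles in rad, forces in N, time in s.
With the tool pointing down it reaches from about 0.425 to 0.95 m from the base axis. Payload 16.7 kg.
Tool frame: the origin (TCP) lies at the very end of the fingers, on their centre line; the grasp point (between the pads) lies 19 mm behind it; z points along the fingers, y is the line along which they close (so a half turn about z gives the same grasp; the last joint's range is limited). The gripper opens to 94 mm and grips with 3 to 60 N. Pads are 16 mm wide; open, the fingers measure 119 mm over their backs; the gripper's body (75 mm by 177 mm) begins 78 mm behind the grasp point.
Start: joints at [-1.46, 0.426, 0.074, 1.606, -0.034, 1.111, -0.067], TCP at [0.174, 0.652, 0.205] pointing down, gripper open.
Joint ranges: [-2.85, 2.85], [-0.5, 2.14], [-1.23, 1.37], [0.21, 2.46], [-1.02, 4.16], [0.16, 2.05], [-2.73, 2.73]. Speed limits (rad/s): [1.89, 1.89, 2.39, 2.39, 3.01, 3.01, 3.01].

## Interface

Orientations are given as a 3x3 rotation matrix whose columns are the frame's x, y, z axes.
In Python, from rig import bot gives the robot as it stands.
- The arm moves only by the tool servo_tool, never from a script. Its argument "moves" is a list of rows, each an object of numbers: "x", "y", "z": the shift along the tool's x, y, z in cm; "ax", "ay", "az": the turn, a rotation vector about the tool's x, y, z in rad; "claw": the opening, from -1 (shut) to 1 (fully open). In form: [{"x": .., "y": .., "z": .., "ax": .., "ay": .., "az": .., "claw": ..}, ...]. A call has 1 to 12 rows; each row shifts and turns the commanded pose from where the row before left it, along the tool's axes as they then stand; what a row does not reach is not made up. A row lasts 1/8 s, in which the tool goes at most 62.5 mm and 10.7 degrees, less where a joint would pass 70% of its speed; a pose out of reach is approached as far as the arm can. A call with a gripper value outside its range is refused whole. The fingers move at their own pace and stop on an object; the grip force is fixed at half the most. Time passes only in rows, so rows that do not move let the fingers close. It gives the time, the measured TCP pose, the force, the opening and the grip force at its end, in the units of the state.
- bot.observe(): the state, without advancing time (a new reading comes with each control period).
- bot.get_image(name): name is "side" or "top"; returns (picture, depth): 384x512x3 uint8, red, green, blue; 384x512 float32, m along the optical axis (not along the pixel's ray), 0 where there is no reading.
- bot.camera_model(name): a dict with "mtx" (3x3 intrinsics, pixels), "R" (3x3) and "t" (3): a world point X has camera coordinates R X + t. Camera axes: x right, y down, z forward; pixel columns grow to the right and rows downward; lengths in m; the calibration is good to about 2 mm. A picture is of the moment at which its call begins. camera_model takes no time and is no camera call.
- bot.job_done(): hands the job in; it is judged then, once.
Trained networks look in the newest picture that a camera, given by its name, has taken for a name from the list of things; names that differ only in an ending like _2 or _b are one class to them, and where a whole thing is asked for, a point or a joint stands for the part that bears it (a point fixed in the world has none). Each returns a list of dicts, best first, with "confidence" (0 to 1); they miss things now and then, are a little off and sometimes report something else, mostly with a low value. They report only what shows in the picture. A call takes as long as a camera call. They do not tell look-alikes from the thing itself.
- bot.find_in(camera, thing): "at" ([x, y, z] in m, in the coordinates of the camera as it stood for that picture, good to about 4 mm: the middle of the surface that is visible of it).
The state is a dict: "time_s": time; "joint_pos": joint angles; "qvel": joint speeds; "joint_efforts": joint torques, N m; "tool_pos": TCP position; "eef_rot": TCP orientation; "contact_force": force on the tool from outside, world axes, zero at the start; "torque": the same for the moment, N m; "gripper_width": opening from 0.0 (shut) to 1.0 (fully open); "gripper_force": force on a finger pad.
Only numpy, scipy, OpenCV 4.12 (cv2) and the standard library are available. Lean on these libraries where they do the work, as an engineer would, in place of code of your own. Each camera call takes 0.05 s, during which the arm holds its last target. There are 200 camera calls.

## Task

The repaired circuit board has been lacquered: take the coating-thickness gauge (the flat-sided light-grey pen with the orange top) out of the tool block and set its spring-loaded tip inside the white ring on the copper patch of the tilted board, the gauge standing square to the board's face and pressed lightly, so that the spring tip is about half way in and not bottomed. Finish while holding it steady there: keep the gauge in the gripper and do not let go or lift off. Do not push the board round in its holder, and leave everything else where it is.

Things in the scene. Friction and masses are not known exactly. Their poses are not given: they have to be found in the camera images.
- gauge: pen coating gauge, 160 mm long, about 70 g, upright, tip down, in a socket of the tool block. z runs from tip to top. Origin on its axis at the shoulder resting on the block's top. z 0 to 10 mm: collar, 18 mm dia; z 10 to 90: flat-sided light-grey handle, 26 mm in x (display on +x), 20 mm in y, orange 1.5 mm cap; grip across its y faces. z 0 to -60: steel stem, 9 mm dia; spring tip below
- gauge_tip (a point): centre of the flat end (6 mm dia) of the gauge's brass spring tip, on the gauge's axis, 70 mm below the gauge's origin when the tip is out; it moves up with the tip as it is pressed in (70 mm minus the joint value). Axes as the gauge's
- plunger (a joint): travel of the spring tip into the stem, m: 0 fully out, 0.010 bottomed. Pressing force on the tip is 0.7 N at 0 rising to 4.2 N at 0.010 (350 N/m). About half way in is 0.005, 2.5 N
- board: green circuit board, 100 mm (x) by 154 mm (y), 2 mm thick, its short edges (y = -77, +77 mm) in clamp rails of the holder. Origin at the centre of its underside, on the pivot axis; z square out of the component face, tilted 11 to 26 degrees towards the holder's +x. Its pivot is stiff (slips at 1.5 N m). Parts up to 25 mm tall, none within 18 mm of the ring's centre
- spot (a point): centre of the white ring (16 mm inside, 23 mm outside diameter) on the 36 mm square copper patch of the board, on its surface, at x = 18, y = 30 mm in the board's frame. Axes as the board's: z square out of the component face. The patch is flat, and the copper and ring are printed flush
- holder: board holder, fixed: grey base plate 110 mm (x) by 250 mm (y), 16 mm high; two aluminium uprights at y = -106 and +106 mm, 122 mm tall, with black knobs outside them (to y = -133 and +133 mm); the board's pivot axis runs along the holder's y, 105 mm above the bench. Origin at the centre of its underside
- stand: dark wooden tool block, fixed to the bench: 190 mm (x) by 64 mm (y), 78 mm high, origin at the centre of its underside. Three upright sockets of 13 mm diameter right through it at x = -62, 0 and +62 mm on its centre line, each with one tool. A tool is drawn straight up; the gauge's tip is clear when it has risen 75 mm
- screwdriver: screwdriver with a round yellow handle (25 mm diameter, 78 mm tall above the block), in another socket. Origin at its shoulder on the block's top. Not to be disturbed
- solder_pump: blue round solder pump (23 mm diameter, 82 mm tall above the block, red button on top), in another socket. Origin at its shoulder on the block's top. Not to be disturbed
- din_supply: cream rail-mount power supply, 93 x 78 x 56 mm, standing on the bench, origin at the centre of its underside. Not to be disturbed
- torch: black pen torch lying on the bench, 150 mm long, 25 mm high, origin at the middle of its underside. Not to be disturbed
- pliers: small pliers with red handles lying on the bench, about 125 mm long, 12 mm high, origin near the rivet. Not to be disturbed
- tray: blue three-part screw tray, 100 x 140 x 22 mm, on the bench, origin at the centre of its underside. Not to be disturbed
Things that resemble listed ones, but are neither listed nor needed, are in the scene too. Leave any green look-alike of the gauge alone.

How it is judged:
On the way:
1. the gauge is drawn up out of the tool block, in the fingers, its tip clear above the block's top (height (world z) of gauge_tip above 0.082 m and contact force between the fingers and gauge above 1 N and contact force between gauge and stand below 0.1 N), for 0.1 s.
At the end, for the whole second after the job is handed in: gauge held still in the fingers, tip centre within 6 mm of the ring's centre and touching, axis within 8 degrees of square to the board, spring tip pressed in 2 to 8 mm (under 6 N); the spot within 8 mm and the other tools and things within 30 mm of where they were (contact force between the fingers and gauge above 1 N and distance between gauge_tip and spot below 0.006 m and angle between the z axis of gauge and the z axis of spot, either way round below 0.14 rad and z of gauge in the frame of spot above 0.03 m and contact force between gauge and board between 0.5 and 6 N and value of joint plunger between 0.002 and 0.008 m and linear speed of gauge below 0.02 m/s and contact force between gauge and stand below 0.1 N and distance of spot from where it was at the start of the episode below 0.008 m and distance of each of screwdriver, solder_pump, din_supply, torch, pliers, tray from where it was at the start of the episode below 0.03 m); the arm keeps its last pose, push and grip.
It fails at once if the gauge is pressed or knocked hard (over 12 N) against the board or its holder (contact force between gauge and holder above 12 N).
It fails at once if the board is pushed round or shoved in its holder (the spot moves by more than 10 mm) (distance of spot from where it was at the start of the episode above 0.01 m).
It fails at once if another tool or thing is knocked from its place (by more than 40 mm) (distance of any of screwdriver, solder_pump, din_supply, torch, pliers, tray from where it was at the start of the episode above 0.04 m).
It also fails if it takes over 38 s, if anything falls off the work surface, if the arm or the gripper's body presses on something with over 40 N, if the wrist force passes 120 N, or if a joint passes its speed limit or range.

## Working session

There is one attempt and no reset: what is moved stays moved. The work goes in short steps, Python scripts to look and compute and a tool call to move; the robot and the scene stay as the last step left them, time stands still between calls to the robot, and variables do not carry over. Pictures are saved under pics/ and viewed, at most 10 in all, crops included, and the job is handed in when it is done.

Besides the shell and the picture viewer there is one more tool, called as name([rows], argument=value, ...), one row to a line, values as JSON. servo_tool: Moves the arm, as the interface text tells. Its arguments: {"type":"object","properties":{"moves":{"type":"array"}},"required":["moves"]}

```bash
mkdir -p pics
cat > h.py <<'E'
import numpy as np, cv2
from rig import bot
def world(cam,p):
    m=bot.camera_model(cam); return np.array(m["R"]).T@(np.array(p)-np.array(m["t"]))
def cloud(cam,d):
    m=bot.camera_model(cam);K=np.array(m["mtx"])
    v,u=np.mgrid[0:d.shape[0],0:d.shape[1]]
    P=np.stack([(u-K[0,2])/K[0,0]*d,(v-K[1,2])/K[1,1]*d,d],-1)
    return (P-np.array(m["t"]))@np.array(m["R"])
def pix(cam,X):
    m=bot.camera_model(cam);c=np.array(m["R"])@X+np.array(m["t"]);p=np.array(m["mtx"])@c;return p[:2]/p[2]
E
python3 - <<'E'
from h import *
for c in ("side","top"):
    im,d=bot.get_image(c); np.savez(f"{c}0.npz",im=im,d=d)
    cv2.imwrite(f"pics/{c}0.png",cv2.resize(im[:,:,::-1],(800,600),interpolation=cv2.INTER_CUBIC))
    for t in ("gauge","board","holder","stand","spot","screwdriver","solder_pump"):
        for r in bot.find_in(c,t)[:3]:
            w=world(c,r["at"]); print(c,t,round(r["confidence"],2),w.round(3),pix(c,w).round())
print(bot.observe())
E
```

```text
side gauge 0.68 [0.755 0.203 0.039] [261. 128.]
side gauge 0.67 [ 0.489 -0.214  0.143] [230. 248.]
side gauge 0.61 [ 0.563 -0.297  0.131] [282. 271.]
side board 0.62 [0.493 0.141 0.109] [180. 149.]
side holder 0.81 [0.489 0.132 0.068] [182. 163.]
side stand 0.8 [ 0.537 -0.216  0.08 ] [252. 257.]
side spot 0.96 [0.494 0.138 0.111] [181. 149.]
side screwdriver 0.77 [ 0.551 -0.203  0.135] [256. 235.]
side screwdriver 0.62 [ 0.535 -0.211  0.08 ] [251. 255.]
side solder_pump 0.82 [ 0.61  -0.189  0.127] [278. 223.]
top gauge 0.57 [ 0.564 -0.283  0.158] [407. 230.]
top gauge 0.51 [ 0.489 -0.197  0.168] [356. 265.]
top gauge 0.25 [ 0.546 -0.18   0.082] [341. 236.]
top board 0.93 [0.494 0.166 0.107] [157. 234.]
top holder 0.57 [0.487 0.155 0.103] [163. 239.]
top stand 0.59 [ 0.548 -0.182  0.08 ] [342. 235.]
top spot 0.65 [0.494 0.165 0.11 ] [157. 234.]
top spot 0.49 [ 0.555 -0.184  0.15 ] [351. 228.]
top screwdriver 0.61 [ 0.552 -0.186  0.151] [352. 229.]
top solder_pump 0.69 [ 0.606 -0.175  0.146] [348. 200.]
{'time_s': 0.8, 'joint_pos': array([-1.45952015,  0.42607649,  0.07393411,  1.60600827, -0.03409531,
        1.11081844, -0.06709463]), 'qvel': array([ 1.08977579e-03, -8.07663759e-04, -3.70050311e-05,  8.75772356e-04,
        1.10391229e-03,  2.40834316e-04, -1.02034150e-03]), 'joint_efforts': array([-3.51565504e-03, -9.35421681e+01,  3.65977004e+00, -4.54525673e+01,
       -4.94033913e-02,  1.29246005e-02, -3.80768859e-05]), 'tool_pos': array([0.17406485, 0.65212284, 0.20547985]), 'eef_rot': array([[-9.66169085e-01,  2.57909477e-01, -2.51133914e-05],
       [ 2.57909478e-01,  9.66169084e-01, -4.68926431e-05],
       [ 1.21697254e-05, -5.17832037e-05, -9.99999999e-01]]), 'contact_force': array([ 0.00188827, -0.37792498, -0.46509637]), 'torque': array([-0.01861462,  0.00460922, -0.03676853]), 'gripper_force': 0.0, 'gripper_width': 1.0007596573105126}
```

View pics/side0.png

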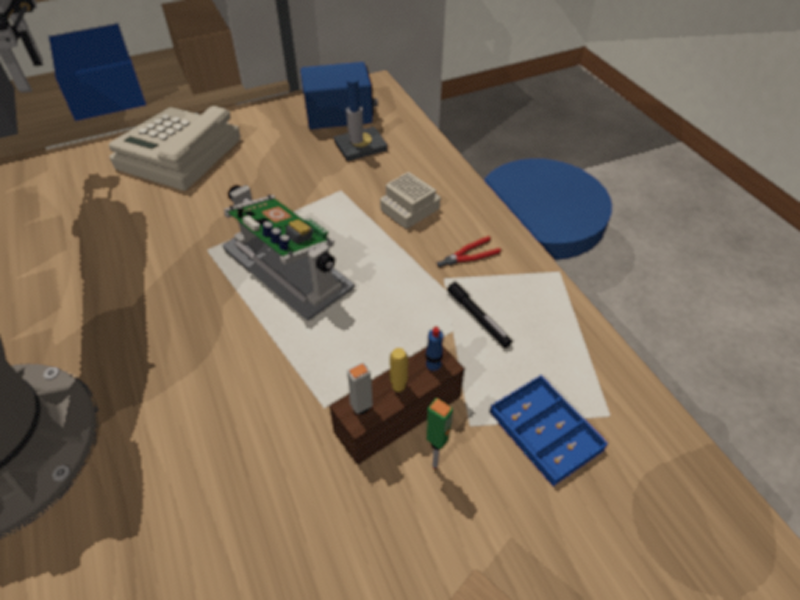

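View pics/top0.png

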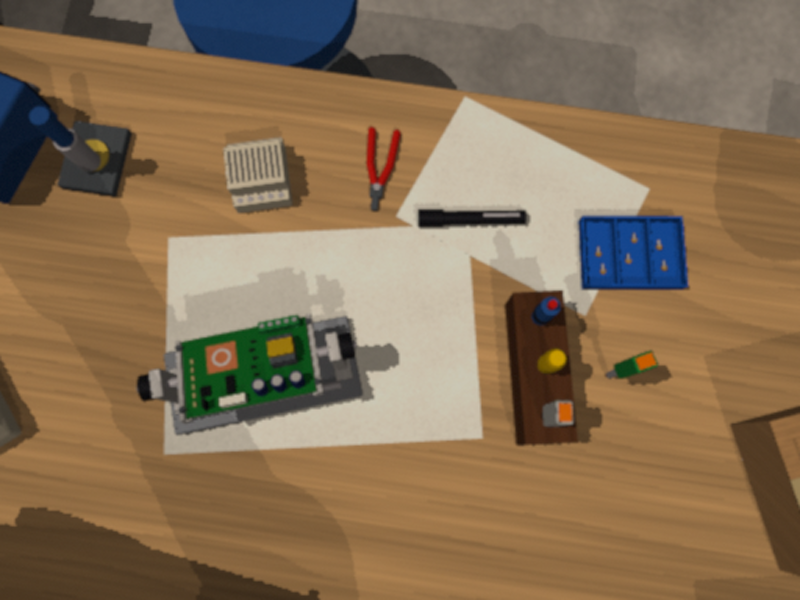

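Candidates: the light-grey pen with an orange top in the block is at side (360,388)/top (558,412) in the 800-px pictures. The green look-alike with an orange top is outside the block at side (438,425)/top (636,365). I choose the grey one. The ring is at top (221,357)/side (276,214). I'll measure next, with one close crop.

Run:
```python
from h import *
tiles=[]
for c,(gu,gv),(su,sv) in (("side",(230,248),(177,137)),("top",(357,264),(141,228))):
    z=np.load(c+"0.npz");im,d=z["im"],z["d"];W=cloud(c,d)
    for (u,v) in ((gu,gv),(su,sv)):
        tiles.append(cv2.resize(im[v-28:v+28,u-35:u+35,::-1],(400,300),interpolation=cv2.INTER_CUBIC))
    hsv=cv2.cvtColor(im,cv2.COLOR_RGB2HSV).astype(int);H,S,V=hsv[...,0],hsv[...,1],hsv[...,2]
    def near(p,r): return (np.linalg.norm(W[...,:2]-p,axis=-1)<r)&(d>0)
    cap=near([.489,-.205],.03)&(H<14)&(S>140)&(W[...,2]>.14)
    P=W[cap];print(c,"cap n",len(P),P.mean(0).round(4),"zmed",np.median(P[:,2]).round(4),P.min(0).round(3),P.max(0).round(3))
    g=near([.489,-.205],.03)&(W[...,2]>.10)&(W[...,2]<.160)&(S<90);P=W[g];print(" handle",len(P),P.mean(0).round(4),P.min(0).round(3),P.max(0).round(3))
    b=near([.49,.16],.12)&(W[...,2]>.07)
    gr=b&(H>40)&(H<85)&(S>90);P=W[gr]
    cop=near(W[sv,su,:2],.035)&(H<20)&(S>60)&(W[...,2]>.08);Q=W[cop];print(" copper",len(Q),Q.mean(0).round(4),np.median(Q,0).round(4))
    for nm,A in (("green",P),("cop",Q)):
        M=np.ones(len(A),bool)
        for _ in range(8):
            m=A[M].mean(0);n=np.linalg.svd(A[M]-m)[2][2];n*=np.sign(n[2]);M=abs((A-m)@n)<.004
        print(" ",nm,"n",n.round(4),"pt",m.round(4),M.sum(),"tilt",np.degrees(np.arccos(n[2])).round(1),"dir",np.degrees(np.arctan2(n[1],n[0])).round(1))
    st=near([.545,-.2],.14)&(abs(W[...,2]-.078)<.006)&(S>40);P=W[st];r=cv2.minAreaRect((P[:,:2]*1000).astype(np.float32));print(" stand top",len(P),r,P[:,2].mean().round(4))
    dark=(V<75)&(d>0)
cv2.imwrite("pics/crop.png",np.vstack([np.hstack(tiles[:2]),np.hstack(tiles[2:])]))
```

```text
side cap n 40 [ 0.4918 -0.2068  0.1695] zmed 0.1693 [ 0.483 -0.212  0.167] [ 0.5   -0.201  0.171]
 handle 239 [ 0.49   -0.2137  0.1308] [ 0.479 -0.218  0.1  ] [ 0.505 -0.2    0.16 ]
 copper 95 [0.4996 0.1976 0.103 ] [0.499  0.1977 0.1033]
  green n [0.2514 0.094  0.9633] pt [0.4897 0.1631 0.1087] 469 tilt 15.6 dir 20.5
  cop n [0.2526 0.0984 0.9625] pt [0.4996 0.1976 0.103 ] 95 tilt 15.7 dir 21.3
 stand top 1722 ((561.4356079101562, -231.03726196289062), (191.0123748779297, 143.10104370117188), 11.842154502868652) 0.0778
top cap n 57 [ 0.4931 -0.207   0.1694] zmed 0.1696 [ 0.482 -0.215  0.164] [ 0.503 -0.199  0.172]
 handle 104 [ 0.4891 -0.1963  0.1324] [ 0.478 -0.213  0.101] [ 0.504 -0.194  0.16 ]
 copper 318 [0.5007 0.1993 0.1027] [0.5007 0.1995 0.103 ]
  green n [0.2525 0.0947 0.963 ] pt [0.4912 0.1675 0.1081] 2527 tilt 15.6 dir 20.6
  cop n [0.2557 0.0959 0.962 ] pt [0.5007 0.1993 0.1027] 318 tilt 15.9 dir 20.6
 stand top 2517 ((558.9733276367188, -219.81161499023438), (190.8331298828125, 121.81947326660156), 11.644640922546387) 0.0782
```

View pics/crop.png

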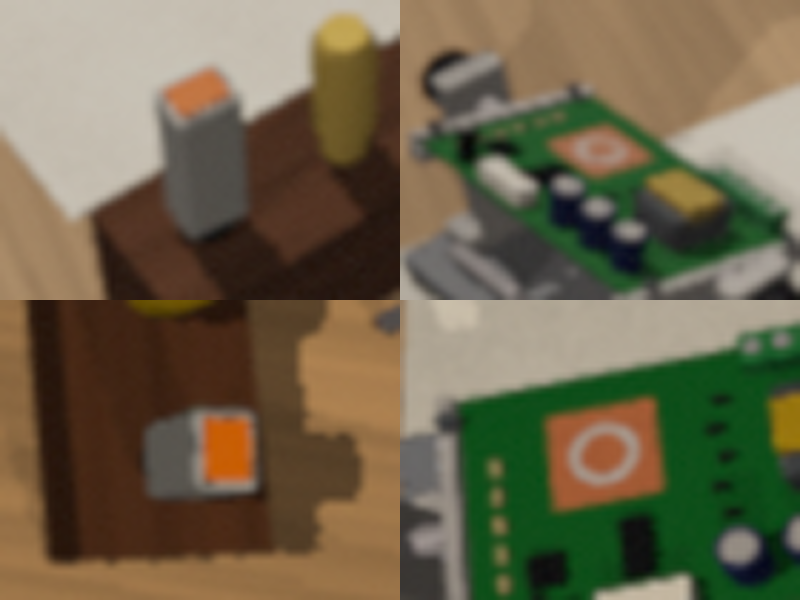

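The crop confirms the choice: a flat-sided grey pen with an orange cap, its long side roughly along world x. The ring on the copper is clearly visible. Next I'll refine the gauge yaw and ring centre, and start the transit at height.

Run:
```python
from h import *
n=np.array([.2535,.0955,.9625]);n/=np.linalg.norm(n)
for c in ("side","top"):
    z=np.load(c+"0.npz");im,d=z["im"],z["d"];W=cloud(c,d)
    print(c,"campos",world(c,np.zeros(3)).round(3))
    hsv=cv2.cvtColor(im,cv2.COLOR_RGB2HSV).astype(int);H,S,V=hsv[...,0],hsv[...,1],hsv[...,2]
    near=lambda p,r:(np.linalg.norm(W[...,:2]-p,axis=-1)<r)&(d>0)
    t=near([.491,-.207],.025)&(abs(W[...,2]-.1695)<.004);P=W[t]
    r=cv2.minAreaRect((P[:,:2]*1000).astype(np.float32));print(" top rect",len(P),r)
    g=near([.491,-.207],.025)&(W[...,2]>.095)&(W[...,2]<.160);P=W[g]
    # dominant vertical face
    best=None
    for a in np.radians(np.arange(0,180,1.)):
        k=np.array([np.cos(a),np.sin(a)]);s=P[:,:2]@k
        for s0 in np.arange(s.min(),s.max(),.001):
            q=(abs(s-s0)<.0012).sum()
            if best is None or q>best[0]: best=(q,np.degrees(a),s0)
    print(" face",best,len(P))
    k=near([.5,.1985],.017)&(S<70)&(abs((W-[.5,.1985,.103])@n)<.006);R=W[k]
    u=np.nonzero(k);(cx,cy),ax,an=cv2.fitEllipse(np.stack([u[1],u[0]],1).astype(np.float32))
    print(" ring n",k.sum(),R.mean(0).round(4),"pix",np.mean(u[1]),np.mean(u[0]))
    m=bot.camera_model(c);K=np.array(m["mtx"]);ray=np.array(m["R"]).T@np.linalg.inv(K)@[np.mean(u[1]),np.mean(u[0]),1];o=world(c,np.zeros(3))
    np.savez("ray_"+c,o=o,r=ray)
a,b=np.load("ray_side.npz"),np.load("ray_top.npz")
s=np.linalg.lstsq(np.stack([a["r"],-b["r"]],1),b["o"]-a["o"],rcond=None)[0]
p,q=a["o"]+s[0]*a["r"],b["o"]+s[1]*b["r"];print("ring triang",p.round(4),q.round(4))
```

```text
side campos [ 0.357 -0.62   0.799]
 top rect 101 ((492.96832275390625, -206.6466064453125), (24.93651580810547, 18.460521697998047), 10.850547790527344)
 face (np.int64(178), np.float64(96.00000000000001), np.float64(-0.2657364406018817)) 257
 ring n 6 [0.4966 0.1971 0.1042] pix 175.5 136.83333333333334
top campos [ 0.425 -0.038  0.977]
 top rect 160 ((491.9513244628906, -204.88209533691406), (24.08250617980957, 19.487213134765625), 8.449542999267578)
 face (np.int64(95), np.float64(95.0), np.float64(-0.2373595217754953)) 111
 ring n 30 [0.5002 0.1984 0.1032] pix 141.6 228.66666666666666
ring triang [0.4969 0.1989 0.1026] [0.5002 0.1985 0.1028]
```

servo_tool([
  {"z": -5},
  {"z": -5},
  {"x": -5, "y": -2},
  {"x": -5, "y": -3},
  {"x": -5, "y": -4},
  {"x": -4, "y": -4.5},
  {"x": -4, "y": -4.5},
  {"x": -3, "y": -5},
  {"x": -2, "y": -5.5},
  {"x": -1, "y": -5.5},
  {"y": -5.5},
  {"y": -5.5},
])

```text
validation failed for argument at $.mo...
```

servo_tool([
  {"x": 0, "y": 0, "z": -5, "ax": 0, "ay": 0, "az": 0, "claw": 1},
  {"x": 0, "y": 0, "z": -5, "ax": 0, "ay": 0, "az": 0, "claw": 1},
  {"x": -4.2, "y": -3, "z": 0, "ax": 0, "ay": 0, "az": 0, "claw": 1},
  {"x": -4.2, "y": -3, "z": 0, "ax": 0, "ay": 0, "az": 0, "claw": 1},
  {"x": -4.2, "y": -3, "z": 0, "ax": 0, "ay": 0, "az": 0, "claw": 1},
  {"x": -4.2, "y": -3, "z": 0, "ax": 0, "ay": 0, "az": 0, "claw": 1},
  {"x": -4.2, "y": -3, "z": 0, "ax": 0, "ay": 0, "az": 0, "claw": 1},
  {"x": -4.2, "y": -3, "z": 0, "ax": 0, "ay": 0, "az": 0, "claw": 1},
  {"x": -4.2, "y": -3, "z": 0, "ax": 0, "ay": 0, "az": 0, "claw": 1},
  {"x": -4.2, "y": -3, "z": 0, "ax": 0, "ay": 0, "az": 0, "claw": 1},
  {"x": -4.2, "y": -3, "z": 0, "ax": 0, "ay": 0, "az": 0, "claw": 1},
  {"x": -4.2, "y": -3, "z": 0, "ax": 0, "ay": 0, "az": 0, "claw": 1},
])

```text
time_s: 2.3
tool_pos: [0.5034, 0.2526, 0.3058]
eef_rot: [[-0.966, 0.258, 0.0], [0.258, 0.966, 0.0], [-0.0, 0.001, -1.0]]
contact_force: [0.6, 1.1, -0.1]
gripper_width: 1.0
gripper_force: 0.0
```

servo_tool([
  {"x": -1.2, "y": -4.9, "z": 0, "ax": 0, "ay": 0, "az": 0, "claw": 1},
  {"x": -1.2, "y": -4.9, "z": 0, "ax": 0, "ay": 0, "az": 0, "claw": 1},
  {"x": -1.2, "y": -4.9, "z": 0, "ax": 0, "ay": 0, "az": 0, "claw": 1},
  {"x": -1.2, "y": -4.9, "z": 0, "ax": 0, "ay": 0, "az": 0, "claw": 1},
  {"x": -1.2, "y": -4.9, "z": 0, "ax": 0, "ay": 0, "az": 0, "claw": 1},
  {"x": -1.2, "y": -4.9, "z": 0, "ax": 0, "ay": 0, "az": 0, "claw": 1},
  {"x": -1.2, "y": -4.9, "z": 0, "ax": 0, "ay": 0, "az": 0, "claw": 1},
  {"x": -1.2, "y": -4.9, "z": 0, "ax": 0, "ay": 0, "az": 0, "claw": 1},
  {"x": -1.2, "y": -4.9, "z": 0, "ax": 0, "ay": 0, "az": 0, "claw": 1},
])

```text
time_s: 3.42
tool_pos: [0.4929, -0.2015, 0.3058]
eef_rot: [[-0.966, 0.258, 0.001], [0.258, 0.966, 0.0], [-0.001, 0.001, -1.0]]
contact_force: [0.7, 0.3, -0.7]
gripper_width: 0.999
gripper_force: 0.0
```

Run:
```python
from h import *
s=bot.observe();print(s["joint_pos"].round(3),s["tool_pos"].round(4))
```

```text
[-0.401  0.118  0.744  1.828 -0.085  1.226  1.679] [ 0.4929 -0.2015  0.3058]
```

servo_tool([
  {"x": -0.1, "y": -0.4, "z": 2, "ax": 0, "ay": 0, "az": -0.14, "claw": 1},
  {"x": 0, "y": 0, "z": 3, "ax": 0, "ay": 0, "az": -0.14, "claw": 1},
  {"x": 0, "y": 0, "z": 3, "ax": 0, "ay": 0, "az": -0.14, "claw": 1},
  {"x": 0, "y": 0, "z": 3, "ax": 0, "ay": 0, "az": 0, "claw": 1},
  {"x": 0, "y": 0, "z": 3, "ax": 0, "ay": 0, "az": 0, "claw": 1},
  {"x": 0, "y": 0, "z": 2, "ax": 0, "ay": 0, "az": 0, "claw": 1},
  {"x": 0, "y": 0, "z": 2, "ax": 0, "ay": 0, "az": 0, "claw": 1},
  {"x": 0, "y": 0, "z": 1, "ax": 0, "ay": 0, "az": 0, "claw": 1},
  {"x": 0, "y": 0, "z": 0, "ax": 0, "ay": 0, "az": 0, "claw": 0},
  {"x": 0, "y": 0, "z": 0, "ax": 0, "ay": 0, "az": 0, "claw": 0},
])

```text
time_s: 4.68
tool_pos: [0.4934, -0.2043, 0.1162]
eef_rot: [[-0.987, -0.158, 0.001], [-0.158, 0.987, -0.0], [-0.001, -0.0, -1.0]]
contact_force: [0.3, -1.4, -0.2]
gripper_width: 0.824
gripper_force: 0.0
```

Run:
```python
from h import *
s=bot.observe();print(s["joint_pos"].round(3),s["tool_pos"].round(4))
im,d=bot.get_image("side");cv2.imwrite("pics/side1.png",cv2.resize(im[170:310,140:330,::-1],(760,560),interpolation=cv2.INTER_CUBIC))
```

```text
[-0.246  0.352  0.632  2.036 -0.278  0.837  2.276] [ 0.4934 -0.2043  0.1162]
```

View pics/side1.png

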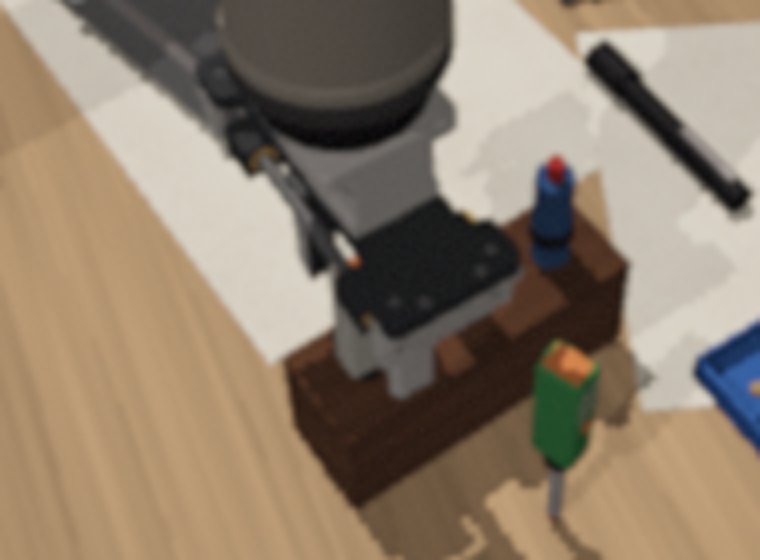

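The fingers straddle the gauge (side crop around (390,340)), with the body above the other tools and nothing touched. I'll close and then check the grip.

servo_tool([
  {"x": 0, "y": 0, "z": 0, "ax": 0, "ay": 0, "az": 0, "claw": -0.4},
  {"x": 0, "y": 0, "z": 0, "ax": 0, "ay": 0, "az": 0, "claw": -0.4},
  {"x": 0, "y": 0, "z": 0, "ax": 0, "ay": 0, "az": 0, "claw": -1},
  {"x": 0, "y": 0, "z": 0, "ax": 0, "ay": 0, "az": 0, "claw": -1},
  {"x": 0, "y": 0, "z": 0, "ax": 0, "ay": 0, "az": 0, "claw": -1},
  {"x": 0, "y": 0, "z": 0, "ax": 0, "ay": 0, "az": 0, "claw": -1},
  {"x": 0, "y": 0, "z": 0, "ax": 0, "ay": 0, "az": 0, "claw": -1},
  {"x": 0, "y": 0, "z": 0, "ax": 0, "ay": 0, "az": 0, "claw": -1},
])

```text
time_s: 5.72
tool_pos: [0.493, -0.2041, 0.1155]
eef_rot: [[-0.987, -0.158, -0.0], [-0.158, 0.987, -0.0], [0.0, -0.0, -1.0]]
contact_force: [-1.0, -0.4, 0.6]
gripper_width: 0.213
gripper_force: 30.0
```

servo_tool([
  {"x": 0, "y": 0, "z": -1, "ax": 0, "ay": 0, "az": 0, "claw": -1},
  {"x": 0, "y": 0, "z": -2, "ax": 0, "ay": 0, "az": 0, "claw": -1},
  {"x": 0, "y": 0, "z": -3, "ax": 0, "ay": 0, "az": 0, "claw": -1},
  {"x": 0, "y": 0, "z": -4, "ax": 0, "ay": 0, "az": 0, "claw": -1},
  {"x": 0, "y": 0, "z": -4, "ax": 0, "ay": 0, "az": 0, "claw": -1},
  {"x": 0, "y": 0, "z": -4, "ax": 0, "ay": 0, "az": 0, "claw": -1},
  {"x": 0, "y": 0, "z": -1, "ax": 0, "ay": 0, "az": 0, "claw": -1},
  {"x": 0, "y": 0, "z": 0, "ax": 0, "ay": 0, "az": 0, "claw": -1},
])

```text
time_s: 6.72
tool_pos: [0.4931, -0.2041, 0.3057]
eef_rot: [[-0.987, -0.159, 0.001], [-0.159, 0.987, 0.0], [-0.001, 0.0, -1.0]]
contact_force: [-0.0, 0.2, -1.1]
gripper_width: 0.213
gripper_force: 30.0
```

Run:
```python
from h import *
s=bot.observe();T=s["tool_pos"];R=s["eef_rot"];print(T.round(4),s["contact_force"].round(2))
im,d=bot.get_image("side");np.savez("side2.npz",im=im,d=d)
u,v=pix("side",T).astype(int);print(u,v)
cv2.imwrite("pics/side2.png",cv2.resize(im[v-45:v+75,u-80:u+80,::-1],(800,600),interpolation=cv2.INTER_CUBIC))
W=cloud("side",d);L=(W-T)@R   # tool frame
m=(d>0)&(abs(L[...,0])<.03)&(abs(L[...,1])<.03)&(L[...,2]>.001)&(L[...,2]<.12)
P=L[m]
for a in np.arange(0,.12,.01):
    q=P[(P[:,2]>=a)&(P[:,2]<a+.01)]
    if len(q):print(a.round(2),len(q),q.mean(0).round(4),q.min(0).round(4),q.max(0).round(4))
print(world("side",np.zeros(3))@np.eye(3)-T, "cam dir in tool",(R.T@(world("side",np.zeros(3))-T)).round(2))
```

```text
[ 0.4931 -0.2041  0.3057] [-0.05  0.21 -1.1 ]
225 189
0.0 40 [ 0.008  -0.007   0.0063] [-0.0108 -0.0117  0.0012] [0.0146 0.0051 0.0099]
0.01 69 [ 0.0045 -0.0082  0.0149] [-0.0106 -0.0122  0.0102] [0.0145 0.0066 0.0199]
0.02 37 [ 0.0042 -0.0085  0.0243] [-0.0103 -0.0111  0.0203] [0.014  0.0035 0.0299]
0.03 24 [ 0.0024 -0.0076  0.0343] [-0.0061 -0.0105  0.0306] [ 0.0101 -0.0018  0.037 ]
0.04 12 [ 0.0021 -0.0046  0.0464] [-0.002  -0.0061  0.0434] [ 0.0051 -0.0021  0.0494]
0.05 19 [ 0.0028 -0.0039  0.0555] [-0.0017 -0.0063  0.0503] [ 0.0054 -0.0013  0.0599]
0.06 15 [ 0.0024 -0.0037  0.0656] [-0.0019 -0.0062  0.0603] [ 0.006  -0.0006  0.0697]
0.07 14 [ 0.0032 -0.0032  0.0745] [-0.     -0.006   0.0701] [0.0052 0.0011 0.0795]
0.08 17 [ 0.0018 -0.0039  0.0847] [-0.0024 -0.0052  0.0801] [ 0.0054 -0.0016  0.0896]
0.09 15 [ 0.0024 -0.0034  0.0947] [-0.002  -0.0055  0.0901] [ 0.0052 -0.0005  0.0995]
0.1 6 [ 0.0027 -0.003   0.1042] [ 0.0011 -0.0041  0.1017] [ 0.0043 -0.0016  0.1062]
[-0.13585126 -0.41642461  0.49300554] cam dir in tool [ 0.2  -0.39 -0.49]
```

View pics/side2.png

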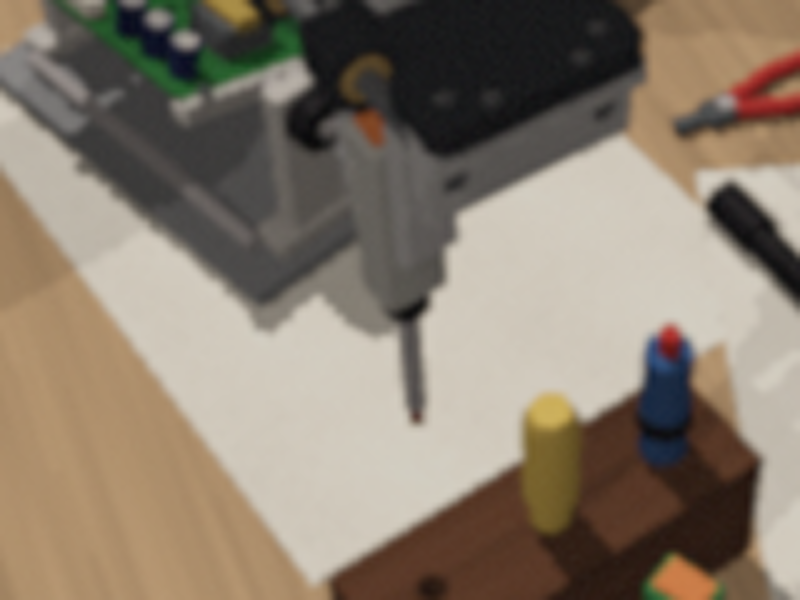

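The gauge hangs straight in the fingers, tip at crop (417,418), clear of the block, with both neighbours in place. The depth points put its axis within about 1 mm of the tool axis and the tip about 107 mm ahead of the TCP. Now I'll carry it over the board and tilt.

servo_tool([
  {"x": -0.6, "y": 2.2, "z": 0, "ax": 0, "ay": 0, "az": 0, "claw": -1},
  {"x": -1.2, "y": 4.4, "z": 0, "ax": 0, "ay": 0, "az": 0, "claw": -1},
  {"x": -1.2, "y": 4.5, "z": 0, "ax": 0, "ay": 0, "az": 0, "claw": -1},
  {"x": -1.2, "y": 4.5, "z": 0, "ax": 0, "ay": 0, "az": 0, "claw": -1},
  {"x": -1.2, "y": 4.5, "z": 0, "ax": 0, "ay": 0, "az": 0, "claw": -1},
  {"x": -1.2, "y": 4.5, "z": 0, "ax": 0, "ay": 0, "az": 0, "claw": -1},
  {"x": -1.2, "y": 4.5, "z": 0, "ax": 0, "ay": 0, "az": 0, "claw": -1},
  {"x": -1.2, "y": 4.5, "z": 0, "ax": 0, "ay": 0, "az": 0, "claw": -1},
  {"x": -1.2, "y": 4.5, "z": 0, "ax": 0, "ay": 0, "az": 0, "claw": -1},
  {"x": -0.8, "y": 2.3, "z": 0, "ax": 0.0183, "ay": 0.09, "az": 0, "claw": -1},
  {"x": 0, "y": 0, "z": 0, "ax": 0.0183, "ay": 0.09, "az": 0, "claw": -1},
  {"x": 0, "y": 0, "z": 0, "ax": 0.0183, "ay": 0.09, "az": 0, "claw": -1},
])

```text
time_s: 8.28
tool_pos: [0.5371, 0.2124, 0.3038]
eef_rot: [[-0.951, -0.166, -0.259], [-0.145, 0.984, -0.098], [0.272, -0.056, -0.961]]
contact_force: [0.4, 0.3, -0.1]
gripper_width: 0.212
gripper_force: 30.0
```

```bash
cat > plan.py <<'E'
from h import *
n=np.array([.2535,.0955,.9625]);n/=np.linalg.norm(n);S=np.array([.5002,.1985,.103])
s=bot.observe();T=s["tool_pos"];R=s["eef_rot"]
off=np.array([.001,0,.107]);tip=T+R@off
print("q",s["joint_pos"].round(2),"T",T.round(4),"F",s["contact_force"].round(2),"F.n",(s["contact_force"]@n).round(2))
print("ang",np.degrees(np.arccos(-R[:,2]@n)).round(2),"fix rotvec tool",(R.T@np.cross(R[:,2],-n)).round(4))
print("tip",tip.round(4),"height",((tip-S)@n).round(4),"to spot in tool cm",(100*R.T@(S-tip)).round(2))
E
python3 - <<'E'
from plan import *
for c in("top","side"):
    im,d=bot.get_image(c);np.savez(c+"3.npz",im=im,d=d);u,v=pix(c,S).astype(int);print(c,u,v,pix(c,tip),pix(c,S))
    W=cloud(c,d);L=(W-T)@R
    m=(d>0)&(np.hypot(L[...,0],L[...,1])<.012)&(L[...,2]>.050)&(L[...,2]<.112);P=L[m]
    if len(P):
        print(c,len(P),P.max(0).round(4),"camdir",(R.T@(world(c,np.zeros(3))-T)).round(2))
        for a in(.05,.075,.09):
            q=P[(P[:,2]>=a)&(P[:,2]<a+.02)]
            if len(q):print(a,len(q),q.mean(0).round(4))
im=np.load("side3.npz")["im"];u,v=pix("side",tip).astype(int);cv2.imwrite("pics/side3.png",cv2.resize(im[v-60:v+60,u-80:u+80,::-1],(800,600),interpolation=cv2.INTER_CUBIC))
E
```

```text
q [-0.76  0.39  0.41  1.51 -0.15  1.55  1.4 ] T [0.5371 0.2124 0.3038] F [ 0.38  0.34 -0.09] F.n 0.04
ang 0.39 fix rotvec tool [-0.0017 -0.0065  0.    ]
tip [0.5084 0.2018 0.2013] height 0.097 to spot in tool cm [-1.84  0.36  9.69]
top 141 228 [126.22085112 216.25426707] [141.57884321 228.65052883]
top 98 [0.0075 0.0029 0.1065] camdir [ 0.33 -0.27 -0.59]
0.05 41 [ 0.0045 -0.0024  0.0592]
0.075 36 [ 0.0045 -0.0023  0.0855]
0.09 21 [ 0.0042 -0.0021  0.0974]
side 176 136 [173.57005789 105.06181594] [176.68800801 136.49184055]
side 76 [0.0063 0.0005 0.1078] camdir [ 0.43 -0.82 -0.35]
0.05 28 [ 0.0022 -0.0037  0.0602]
0.075 29 [ 0.0023 -0.0034  0.0844]
0.09 20 [ 0.0025 -0.0033  0.0983]
```

View pics/side3.png

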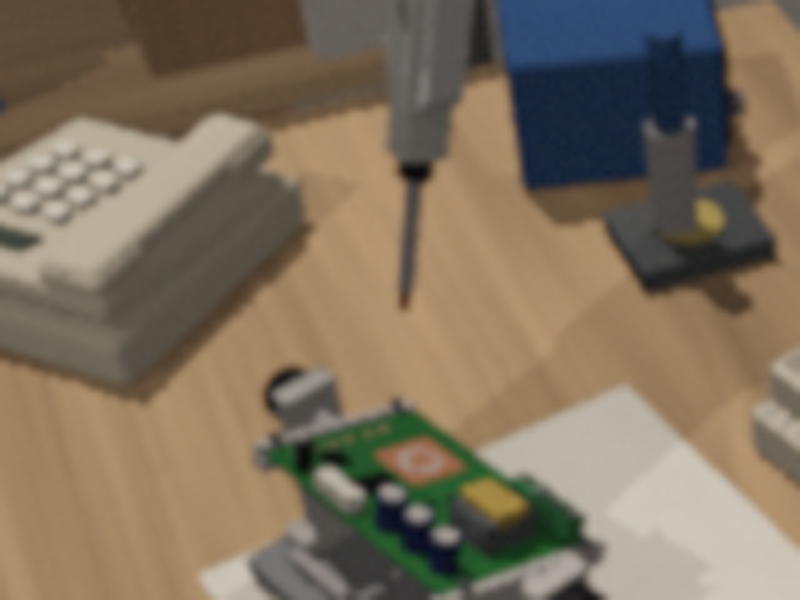

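The tip hangs above the board, about 97 mm from the patch and square to it within 0.4°. In the crop the tip is at (404,300) and the ring at (421,460). Approaching along the normal.

servo_tool([
  {"x": -0.9, "y": 0.2, "z": 1, "ax": 0, "ay": -0.006, "az": 0, "claw": -1},
  {"x": -0.9, "y": 0.2, "z": 2, "ax": 0, "ay": 0, "az": 0, "claw": -1},
  {"x": 0, "y": 0, "z": 2, "ax": 0, "ay": 0, "az": 0, "claw": -1},
  {"x": 0, "y": 0, "z": 2, "ax": 0, "ay": 0, "az": 0, "claw": -1},
  {"x": 0, "y": 0, "z": 1.2, "ax": 0, "ay": 0, "az": 0, "claw": -1},
  {"x": 0, "y": 0, "z": 0, "ax": 0, "ay": 0, "az": 0, "claw": -1},
  {"x": 0, "y": 0, "z": 0, "ax": 0, "ay": 0, "az": 0, "claw": -1},
])

```text
time_s: 9.25
tool_pos: [0.534, 0.2111, 0.2221]
eef_rot: [[-0.955, -0.165, -0.248], [-0.146, 0.985, -0.094], [0.26, -0.054, -0.964]]
contact_force: [-0.6, -0.2, -1.3]
gripper_width: 0.21
gripper_force: 30.0
```

Run:
```python
from plan import *
t=[]
for c in("top","side"):
    im,d=bot.get_image(c);u,v=pix(c,S).astype(int);print(c,pix(c,tip)-[u-30,v-25],pix(c,S)-[u-30,v-25])
    t.append(cv2.resize(im[v-25:v+20,u-30:u+30,::-1],(400,300),interpolation=cv2.INTER_CUBIC))
    F=bot.observe()["contact_force"];print("F.n",(F@n).round(2))
    W=cloud(c,d);L=(W-T)@R
    m=(d>0)&(np.hypot(L[...,0],L[...,1])<.008)&(L[...,2]>.085)&(L[...,2]<.103);P=L[m];print(len(P),P.mean(0).round(4))
    m=(d>0)&(np.hypot(L[...,0],L[...,1])<.017)&(L[...,2]>.110)&(L[...,2]<.13);P=L[m];print("board z in tool",np.median(P[:,2]).round(4),len(P))
cv2.imwrite("pics/p4.png",np.hstack(t))
```

```text
q [-0.76  0.44  0.4   1.63 -0.17  1.38  1.41] T [0.534  0.2111 0.2221] F [-0.55 -0.25 -1.31] F.n -1.42
ang 0.35 fix rotvec tool [0.0003 0.0061 0.    ]
tip [0.5066 0.2009 0.1192] height 0.0174 to spot in tool cm [ 0.22 -0.04  1.74]
top [27.85546496 20.99182483] [30.57884321 25.65052883]
F.n -0.13
19 [ 0.0048 -0.002   0.0924]
board z in tool 0.1243 211
side [31.80300131 19.67996818] [30.68800801 25.49184055]
F.n -0.76
19 [ 0.0025 -0.0029  0.0942]
board z in tool 0.1243 66
```

View pics/p4.png

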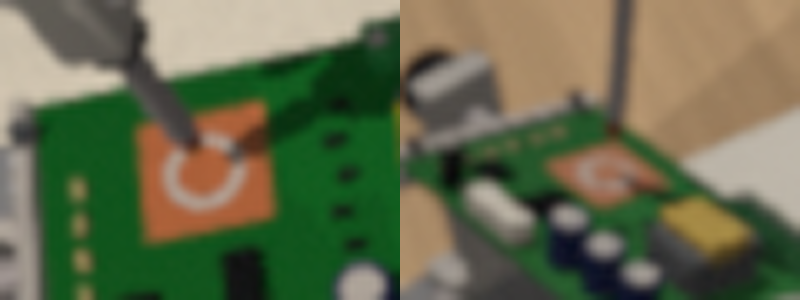

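The left panel shows the tip at (190,140) heading for the ring (205,172); the right panel agrees. It's 17 mm up, with about 2 mm lateral correction to make.

servo_tool([
  {"x": 0.16, "y": 0, "z": 0.5, "ax": 0, "ay": 0.006, "az": 0, "claw": -1},
  {"x": 0, "y": 0, "z": 0.5, "ax": 0, "ay": 0, "az": 0, "claw": -1},
  {"x": 0, "y": 0, "z": 0.3, "ax": 0, "ay": 0, "az": 0, "claw": -1},
  {"x": 0, "y": 0, "z": 0, "ax": 0, "ay": 0, "az": 0, "claw": -1},
  {"x": 0, "y": 0, "z": 0, "ax": 0, "ay": 0, "az": 0, "claw": -1},
])

```text
time_s: 9.98
tool_pos: [0.5289, 0.2095, 0.2094]
eef_rot: [[-0.953, -0.166, -0.255], [-0.145, 0.985, -0.096], [0.267, -0.054, -0.962]]
contact_force: [0.2, -0.2, -1.2]
gripper_width: 0.211
gripper_force: 30.0
```

```bash
cat > look.py <<'E'
from plan import *
import sys
t=[];f=[s["contact_force"]@n]
for c in("top","side"):
    im,d=bot.get_image(c);u,v=pix(c,S).astype(int)
    t.append(cv2.resize(im[v-25:v+20,u-30:u+30,::-1],(400,300),interpolation=cv2.INTER_CUBIC))
    f.append(bot.observe()["contact_force"]@n)
    W=cloud(c,d);L=(W-T)@R
    m=(d>0)&(np.hypot(L[...,0],L[...,1])<.017)&(L[...,2]>.095)&(L[...,2]<.13)&(np.hypot(L[...,0],L[...,1])>.008);P=L[m];print("board z in tool",np.median(P[:,2]).round(4),len(P))
for _ in range(4): bot.get_image("top"); f.append(bot.observe()["contact_force"]@n)
print("F.n",np.round(f,2),np.mean(f).round(2))
cv2.imwrite(f"pics/{sys.argv[1]}.png",np.hstack(t))
E
python3 look.py p5
```

```text
q [-0.76  0.44  0.39  1.65 -0.17  1.36  1.41] T [0.5289 0.2095 0.2094] F [ 0.18 -0.19 -1.16] F.n -1.09
ang 0.07 fix rotvec tool [-0.0001 -0.0011  0.    ]
tip [0.5007 0.1992 0.1067] height 0.0038 to spot in tool cm [-0.04 -0.04  0.38]
board z in tool 0.1108 158
board z in tool 0.1108 45
F.n [-1.09 -0.88 -0.86 -0.65 -0.37 -0.   -1.67] -0.79
```

servo_tool([
  {"x": 0, "y": 0, "z": 0.2, "ax": 0, "ay": 0, "az": 0, "claw": -1},
  {"x": 0, "y": 0, "z": 0.2, "ax": 0, "ay": 0, "az": 0, "claw": -1},
  {"x": 0, "y": 0, "z": 0.15, "ax": 0, "ay": 0, "az": 0, "claw": -1},
  {"x": 0, "y": 0, "z": 0.1, "ax": 0, "ay": 0, "az": 0, "claw": -1},
  {"x": 0, "y": 0, "z": 0, "ax": 0, "ay": 0, "az": 0, "claw": -1},
  {"x": 0, "y": 0, "z": 0, "ax": 0, "ay": 0, "az": 0, "claw": -1},
])

```text
time_s: 11.02
tool_pos: [0.5272, 0.2089, 0.2032]
eef_rot: [[-0.953, -0.165, -0.255], [-0.145, 0.985, -0.096], [0.267, -0.054, -0.962]]
contact_force: [1.0, 0.9, 1.1]
gripper_width: 0.211
gripper_force: 30.0
```

```bash
python3 look.py p6
```

```text
q [-0.76  0.45  0.39  1.66 -0.17  1.35  1.41] T [0.5272 0.2089 0.2032] F [0.95 0.93 1.14] F.n 1.42
ang 0.07 fix rotvec tool [-0.0001 -0.0011  0.    ]
tip [0.499  0.1985 0.1005] height -0.0027 to spot in tool cm [-0.05 -0.03 -0.27]
board z in tool 0.1044 154
board z in tool 0.1048 46
F.n [1.42 1.56 1.1  0.32 1.3  1.68 1.05] 1.21
```

The force rose 2 N, so the spring is about 3 mm in. Adding 1.8 mm.

servo_tool([
  {"x": 0, "y": 0, "z": 0.1, "ax": 0, "ay": 0, "az": 0, "claw": -1},
  {"x": 0, "y": 0, "z": 0.08, "ax": 0, "ay": 0, "az": 0, "claw": -1},
  {"x": 0, "y": 0, "z": 0, "ax": 0, "ay": 0, "az": 0, "claw": -1},
  {"x": 0, "y": 0, "z": 0, "ax": 0, "ay": 0, "az": 0, "claw": -1},
  {"x": 0, "y": 0, "z": 0, "ax": 0, "ay": 0, "az": 0, "claw": -1},
  {"x": 0, "y": 0, "z": 0, "ax": 0, "ay": 0, "az": 0, "claw": -1},
])

```text
time_s: 12.08
tool_pos: [0.5267, 0.2088, 0.2014]
eef_rot: [[-0.953, -0.166, -0.255], [-0.145, 0.985, -0.096], [0.267, -0.054, -0.962]]
contact_force: [0.2, 0.7, 1.5]
gripper_width: 0.209
gripper_force: 30.0
```

```bash
python3 look.py p7
```

```text
q [-0.76  0.45  0.39  1.66 -0.18  1.35  1.41] T [0.5267 0.2088 0.2014] F [0.24 0.65 1.5 ] F.n 1.56
ang 0.07 fix rotvec tool [-0.0001 -0.0012 -0.    ]
tip [0.4985 0.1984 0.0987] height -0.0046 to spot in tool cm [-0.05 -0.04 -0.46]
board z in tool 0.1024 153
board z in tool 0.1025 47
F.n [1.56 2.07 1.28 1.1  1.9  1.18 2.72] 1.69
```

View pics/p7.png

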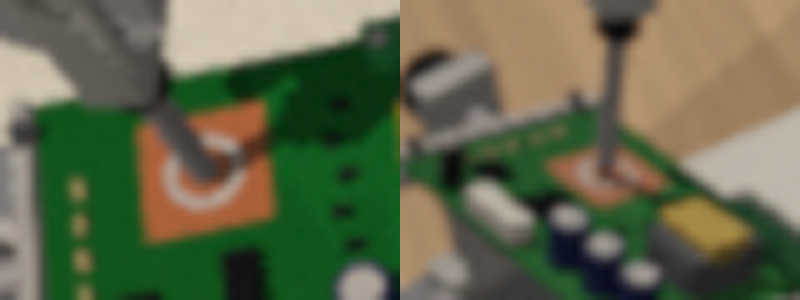

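The tip sits in the ring, at left panel (208,175) and right panel (607,172). The force is about 2.5 N above the free baseline, so the spring is about 5 mm in, and the gauge is square with the board unmoved. Handing in.

```bash
python3 -c "
from rig import bot
print(bot.job_done())"
```

```text
the job is handed in; nothing more can be done
None
```

The gauge is still in the gripper with its tip inside the white ring, square to the board within about 0.1° and the spring an estimated 5 mm in (about 2.5 N); the job is handed in, and no verdict came back.

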